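# Lay a washed spatula on the sloped draining rest

## Task

Push the drip tray of the steel draining rest fully home, and then lay the red spatula on the rest to drain: lying across both rubber-covered bars, between the red collars on each bar, with its red blade on the lower bar above the tray and its handle on the higher one. Set it down rather than drop it, leave it there free and at rest, and do not disturb the tub or the roll of tape.

Things in the scene. Friction and masses are not known exactly. Their poses are not given: they have to be found in the camera images.
- rack: Fixed steel draining rest; origin on the work surface. Base 4 mm thick, x -135 to +80, y -58 to +72 mm. Upright plate at its +y side (face at y = +72 mm, 160 mm wide, 128 mm high); two level bars 10 mm thick stick out from it to y = -54 mm: low bar at x = -55, high bar at x = +60 mm, open between. A spatula on them slopes 0.264 rad down to -x. Its x axis points away from the robot, +-12 degrees.
- low_rest: The lower bar of the rest, along the rest's y; origin on the bar's axis in the middle of its lane, 75 mm above the work surface (its top is at 80 mm). Two red collars, 24 mm in diameter and 5 mm thick, leave a 68 mm wide lane from y = -34 to +34 mm for the blade.
- high_rest: The higher bar of the rest, along the rest's y; origin on the bar's axis in the middle of its lane, 106 mm above the work surface (its top is at 111 mm). Two red collars, 24 mm in diameter and 5 mm thick, leave a 36 mm wide lane from y = -18 to +18 mm for the handle.
- lane (a point): Point fixed in the rest where the spatula's centre (point spatula_center) is when it lies well on both bars: x = +5, y = 0, z = 101.5 mm in the rest's frame; axes as the rest's.
- drip_tray (a joint): Slide of the open steel drip tray (130 x 105 x 18 mm) under the lower part of the rest, in m: 0 is fully home (a hard stop), larger is pulled out toward the rest's -y, up to 0.06. It slides with about 1.2 N of friction and stays where it is left.
- tray_pull (a point): Middle of the outer face of the tray's black upright pull (60 mm wide along the rest's x, 5 mm thick, on a stalk 33 mm long out from the tray, from 14 to 48 mm above the work surface; this point at 31 mm). Push it toward the rest's +y to close the tray. Moves with the tray; axes as the rest's.
- spatula_center (a point): Centre of the spatula (202 mm long, 11 mm thick), half-way up. x runs along it to the blade, z up. Wooden handle 16 mm wide, 11 mm thick, x = -101 to +19 mm; red blade 46 mm wide, 10 mm thick, x = +19 to +101 mm; underside flat. 40 to 85 g, balances at about x = +10 mm. Starts flat on the work surface, blade roughly toward the robot.
- spatula: The same spatula, its origin on the underside below spatula_center.
- blade (a point): Middle of the spatula's red blade, 60 mm from spatula_center along its x.
- tub: Small white tub with a blue lid, 73 mm across and 47 mm high; origin under its centre. Bystander.
- tape: Roll of masking tape lying flat, 78 mm across, 18 mm high; origin under its centre. Bystander.

How it is judged:
On the way, in this order (a step that is already met when the one before it is completed fails the run):
1. the drip tray is fully home (within 6 mm), before the spatula is laid on the rest (value of joint drip_tray below 0.006 m), for 0.2 s.
2. the spatula bears on both bars (contact force between spatula and high_rest above 0.03 N and contact force between spatula and low_rest above 0.03 N), for 0.2 s.
At the end, for the whole second after the job is handed in: Drip tray home within 6 mm; spatula at rest on both bars, its centre within 16 mm of the lane's middle sideways, -35 to +45 mm along the rest's x and over 85 mm up; blade on the low side (its middle below x = -15 mm); length within 0.40 rad of the rest's x axis (slope 0.26 included) (all of step 2 and value of joint drip_tray below 0.006 m and y of spatula_center in the frame of rack between -0.016 and 0.016 m and x of spatula_center in the frame of rack between -0.035 and 0.045 m and z of spatula_center in the frame of rack above 0.085 m and x of blade in the frame of rack below -0.015 m and angle between the x axis of spatula_center and the x axis of rack, either way round below 0.4 rad and linear speed of spatula below 0.02 m/s and angular speed of spatula below 0.2 rad/s); the robot touches nothing.
It fails at once if the spatula is dropped (moves faster than 0.8 m/s while the fingers do not touch it) (linear speed of spatula above 0.8 m/s and contact force between spatula and the fingers below 0.01 N).
It fails at once if the tub is moved by more than 30 mm (distance of tub from where it was at the start of the episode above 0.03 m).
It fails at once if the tape roll is moved by more than 30 mm (distance of tape from where it was at the start of the episode above 0.03 m).
It also fails if it takes over 48 s, if anything falls off the work surface, if the arm or the gripper's body presses on something with over 40 N, if the wrist force passes 120 N, or if a joint passes its speed limit or range.

## Robot

A 6-joint arm with a two-finger parallel gripper is mounted at the origin on the work surface; the furniture and walls round the work are solid. World frame = base frame: x ahead of the robot, y to its left, z up, the work surface at z = 0. Lengths are in m, angles in rad, forces in N, time in s.
With the tool pointing down it reaches from about 0.4 to 0.825 m from the base axis. Payload 7 kg.
Tool frame: the origin (TCP) lies midway between the tips of the shut fingers; the grasp point (between the pads) lies 19 mm behind it; z points along the fingers, y is the line along which they close (so a half turn about z gives the same grasp; the last joint's range is limited). The gripper opens to 88 mm and grips with 3 to 60 N. Pads are 19 mm wide; open, the fingers measure 130 mm over their backs; the gripper's body (78 mm by 193 mm) begins 47 mm behind the grasp point.
Start: joints at [-0.876, 0.359, 0.012, 0, -1.224, -0.288], TCP at [0.267, -0.62, 0.227] pointing down, gripper open.
Joint ranges: [-3.07, 3.07], [-1.43, 2.12], [-1.02, 1.25], [-3.03, 1.67], [-3.05, -0], [-3.03, 3.03]. Speed limits (rad/s): [2.39, 2.39, 3.01, 3.14, 3.14, 3.14].

## Interface

Orientations are given as [roll, pitch, yaw] about the fixed x, y, z axes, in that order (R = Rz(yaw) Ry(pitch) Rx(roll)).
In Python, from station import arm, grab_frame, camera_params, spot_in gives the robot as it stands.
- The arm moves only by the shell command python3 -m jog 'ROWS' [FORCE]. ROWS is JSON, a list that holds one entry, the list of rows, each a list of 7 numbers: the shift along the tool's x, y, z in mm, then the turn, a rotation vector about the tool's x, y, z in rad, then the finger opening in mm, from 0 to 87.6. In form: [[[x, y, z, wx, wy, wz, fingers], ...]]. A call has 1 to 20 rows; each row is the pose to reach, as a shift and turn from the pose commanded when the call began, along the tool's axes at that moment; what a row does not reach only later rows make up. A row lasts 1/8 s, in which the tool goes at most 62.5 mm and 10.7 degrees, less where a joint would pass 70% of its speed; a pose out of reach is approached as far as the arm can. A call with a gripper value outside its range is refused whole. The fingers move at their own pace and stop on an object; FORCE is the grip in N (left out, the last holds). Time passes only in rows, so rows that repeat a pose let the fingers close. It gives the time, the measured TCP pose, the force, the opening and the grip force at its end, in the units of the state.
- arm.get_state(): the state, without advancing time (a new reading comes with each control period).
- grab_frame(name): name is "scene" or "side" or "wrist"; returns (picture, depth): 420x560x3 uint8, blue, green, red; 420x560 float32, m along the optical axis (not along the pixel's ray), 0 where there is no reading.
- camera_params(name): a dict with "mtx" (3x3 intrinsics, pixels), "R" (3x3) and "t" (3): a world point X has camera coordinates R X + t. Camera axes: x right, y down, z forward; pixel columns grow to the right and rows downward; lengths in m; the calibration is good to about 2 mm. A picture is of the moment at which its call begins: read the wrist's pose just before it. camera_params takes no time and is no camera call; for the wrist camera it gives the pose at the moment of the call.
- arm.job_done(): hands the job in; it is judged then, once.
Trained networks look in the newest picture that a camera, given by its name, has taken for a name from the list of things; names that differ only in an ending like _2 or _b are one class to them, and where a whole thing is asked for, a point or a joint stands for the part that bears it (a point fixed in the world has none). Each returns a list of dicts, best first, with "confidence" (0 to 1); they miss things now and then, are a little off and sometimes report something else, mostly with a low value. They report only what shows in the picture. A call takes as long as a camera call.
- spot_in(query, camera): "uv" ([column, row] in pixels, amid what is visible of it).
The state is a dict: "t": time; "q": joint angles; "qd": joint speeds; "joint_efforts": joint torques, N m; "eef_pos": TCP position; "ee_rot": TCP orientation; "force": force on the tool from outside, world axes, zero at the start; "moment": the same for the moment, N m; "width": finger opening in m; "gripper_force": force on a finger pad.
Only numpy, scipy, OpenCV 4.12 (cv2) and the standard library are available. Lean on these libraries where they do the work, as an engineer would, in place of code of your own. Each camera call takes 0.05 s, during which the arm holds its last target. There are 200 camera calls.

## Working session

There is one attempt and no reset: what is moved stays moved. The work goes in short steps, Python scripts to look and compute and a shell command to move; the robot and the scene stay as the last step left them, time stands still between calls to the robot, and variables do not carry over. Pictures are saved under pics/ and viewed, at most 10 in all, crops included, and the job is handed in when it is done.

```bash
ls; mkdir -p pics
cat > h.py <<'E'
import numpy as np, cv2
from station import arm, grab_frame, camera_params, spot_in
from scipy.spatial.transform import Rotation as Ro
def cloud(n):
    p=camera_params(n); im,d=grab_frame(n)
    v,u=np.mgrid[:420,:560]; K=p["mtx"]
    c=np.stack([(u-K[0][2])/K[0][0]*d,(v-K[1][2])/K[1][1]*d,d],-1)
    W=(c-np.array(p["t"]))@np.array(p["R"])
    W[d==0]=np.nan
    return im,W
E
python3 - <<'E'
from h import *
s=arm.get_state(); print(s)
for n in ["scene","side"]:
    im,W=cloud(n); cv2.imwrite(f"pics/{n}0.png",im); np.save(f"/tmp/{n}.npy",W); cv2.imwrite(f"/tmp/{n}.png",im)
    for q in ["rack","low_rest","high_rest","tray_pull","spatula_center","blade","tub","tape"]:
        r=spot_in(q,n)
        for a in r[:2]:
            u,v=map(int,a["uv"]); print(n,q,a["confidence"],u,v,W[v,u].round(3))
E
```

```text
pics
{'t': 0.0, 'q': array([-8.75895552e-01,  3.59391464e-01,  1.10639561e-02, -3.64444799e-04,
       -1.22408921e+00, -2.88111295e-01]), 'qd': array([-1.33929261e-03, -6.73967224e-05,  4.99498387e-04,  2.04205730e-05,
        5.00125237e-04, -9.27986901e-04]), 'joint_efforts': array([ 1.42088484e-03, -5.82714593e+01,  2.93060911e+01,  6.99731067e+00,
        6.72025941e-03, -2.31981066e-04]), 'eef_pos': array([ 0.26686746, -0.61947554,  0.22561936]), 'ee_rot': array([ 3.13994169e+00, -1.31988512e-04, -2.73492718e+00]), 'force': array([ 0.49947356,  0.65993405, -0.19622553]), 'moment': array([-0.02953469, -0.01590459, -0.02584242]), 'gripper_force': 0.0, 'width': 0.08773366159424069}
scene rack 0.68 288 276 [0.544 0.139 0.01 ]
scene low_rest 0.64 296 263 [0.509 0.163 0.082]
scene high_rest 0.72 249 214 [0.625 0.146 0.113]
scene tray_pull 0.88 326 276 [0.492 0.096 0.01 ]
scene spatula_center 0.59 351 227 [ 0.531 -0.043  0.011]
scene blade 0.88 353 228 [ 0.525 -0.04   0.013]
scene blade 0.3 232 209 [0.751 0.062 0.007]
scene tub 0.61 269 183 [ 0.716 -0.013  0.047]
scene tape 0.89 226 208 [0.756 0.074 0.014]
scene tape 0.52 327 278 [0.488 0.098 0.009]
side rack 0.67 345 223 [0.527 0.143 0.007]
side low_rest 0.88 365 205 [0.512 0.168 0.082]
side high_rest 0.96 321 239 [0.626 0.146 0.108]
side high_rest 0.2 367 204 [0.465 0.156 0.007]
side tray_pull 0.88 338 199 [0.489 0.103 0.008]
side spatula_center 0.57 265 182 [ 0.543 -0.04   0.013]
side spatula_center 0.43 208 252 [ 0.739 -0.02   0.045]
side blade 0.56 270 180 [ 0.532 -0.035  0.01 ]
side blade 0.21 343 227 [0.537 0.145 0.009]
side tub 0.67 210 251 [ 0.735 -0.019  0.044]
side tape 0.71 262 279 [0.711 0.078 0.001]
```

View pics/scene0.png

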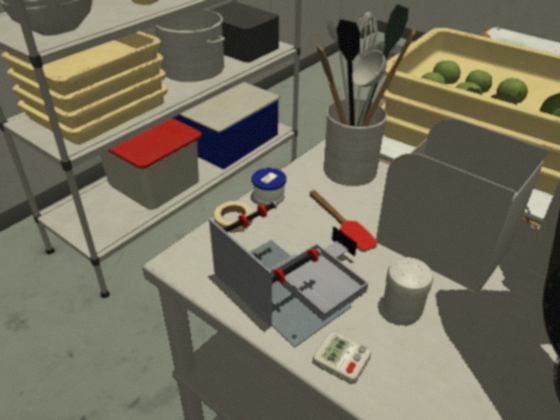

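View pics/side0.png

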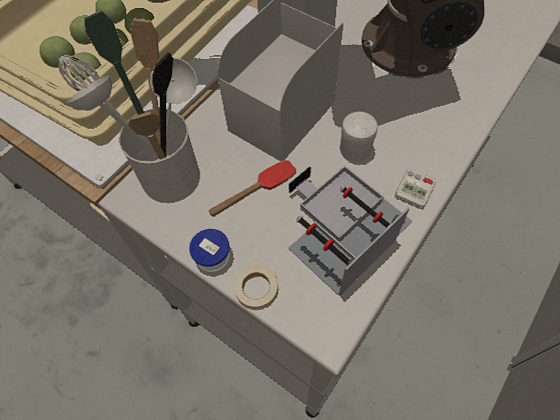

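The side picture shows the spatula from (210,212) to the blade at (280,175), with the black pull at (300,180) beside the blade. The rest's bars are near (365,205) and (321,239), the tub at (210,250) and the tape at (257,287). The tray is pulled out toward -y. A grey bin stands at about (280,70) and a mug at (358,135).

```bash
cat > m.py <<'E'
from h import *
import scipy.ndimage as nd
for n in ["scene","side"]:
    W=np.load(f"/tmp/{n}.npy"); im=cv2.imread(f"/tmp/{n}.png"); b,g,r=[im[...,i].astype(int) for i in range(3)]
    roi=(W[...,0]>.4)&(W[...,0]<.85)&(W[...,1]>-.2)&(W[...,1]<.25)&(W[...,2]<.15)&(W[...,2]>-.01)
    red=(r>110)&(g<70)&(b<70)&roi
    L,k=nd.label(red)
    for i in range(1,k+1):
        P=W[L==i]
        if len(P)>8: print(n,"red",len(P),np.median(P,0).round(4),P.min(0).round(3),P.max(0).round(3))
    wood=(r>g+20)&(g>b+10)&(r<150)&roi&(W[...,2]<.03)&(W[...,2]>.004)&(W[...,1]<.02)
    P=W[wood]; print(n,"wood",len(P),P.min(0).round(3),P.max(0).round(3))
    A=W[wood|(red&(W[...,2]<.03)&(W[...,1]<.03))][:,:2]
    c,(w,h),a=cv2.minAreaRect(A.astype(np.float32)*1000); print(n,"spat rect",c,w,h,a)
    blk=(r<45)&(g<45)&(b<45)&roi&(W[...,2]>.014)&(W[...,2]<.055)&(W[...,1]<.12)
    L,k=nd.label(blk)
    for i in range(1,k+1):
        P=W[L==i]
        if len(P)>20: 
            c,(w,h),a=cv2.minAreaRect(P[:,:2].astype(np.float32)*1000);print(n,"blk",len(P),P.mean(0).round(4),P.min(0).round(3),P.max(0).round(3),c,w,h,a)
    pl=roi&(W[...,2]>.03)&(W[...,2]<.12)&(W[...,1]>.18)
    P=W[pl]; f=np.polyfit(P[:,0],P[:,1],1); print(n,"plate",len(P),f,P.min(0).round(3),P.max(0).round(3),np.std(P[:,1]-np.polyval(f,P[:,0])))
    bx=(W[...,0]>.2)&(W[...,0]<.9)&(W[...,1]<.0)&(W[...,1]>-.5)&(W[...,2]>.06)&(W[...,2]<.5)
    L,k=nd.label(bx)
    for i in range(1,k+1):
        P=W[L==i]
        if len(P)>100: print(n,"obst",len(P),P.min(0).round(3),P.max(0).round(3))
E
python3 m.py
```

```text
scene red 36 [0.6163 0.1221 0.1168] [0.608 0.007 0.001] [0.72  0.125 0.12 ]
scene red 29 [0.622  0.1631 0.1168] [0.614 0.055 0.001] [0.727 0.166 0.122]
scene red 567 [ 0.5067 -0.0326  0.0105] [ 0.469 -0.06   0.001] [0.552 0.027 0.052]
scene red 39 [0.4997 0.127  0.085 ] [0.492 0.058 0.015] [0.547 0.13  0.09 ]
scene red 40 [0.5126 0.1988 0.0859] [0.506 0.14  0.016] [0.561 0.202 0.089]
scene wood 214 [ 0.469 -0.09   0.004] [0.694 0.019 0.016]
scene spat rect (598.4266967773438, -44.039520263671875) 254.34353637695312 103.71686553955078 6.711484909057617
scene blk 257 [0.5049 0.024  0.037 ] [0.478 0.016 0.019] [0.534 0.031 0.051] (506.29473876953125, 22.84229850769043) 6.845837593078613 57.56727600097656 79.39667510986328
scene plate 2523 [-0.13170158  0.29950618] [0.498 0.18  0.03 ] [0.657 0.242 0.12 ] 0.010934014628017052
scene obst 33441 [ 0.202 -0.5    0.06 ] [ 0.732 -0.04   0.37 ]
side red 609 [ 0.5121 -0.0344  0.0087] [ 0.47  -0.063  0.003] [ 0.552 -0.007  0.014]
side red 27 [0.5067 0.1255 0.084 ] [0.495 0.122 0.079] [0.514 0.129 0.087]
side red 31 [0.5205 0.1973 0.0851] [0.47  0.182 0.005] [0.528 0.2   0.088]
side red 37 [0.6218 0.1207 0.1154] [0.565 0.095 0.015] [0.631 0.124 0.119]
side red 35 [0.6291 0.1611 0.1158] [0.617 0.158 0.111] [0.639 0.165 0.118]
side wood 315 [ 0.55  -0.092  0.005] [ 0.663 -0.043  0.014]
side spat rect (568.0745239257812, -53.811485290527344) 43.53123092651367 200.14593505859375 71.58335876464844
side blk 184 [0.5106 0.0222 0.0364] [0.48  0.016 0.018] [0.539 0.028 0.05 ] (509.31304931640625, 21.715970993041992) 4.701147556304932 59.22697067260742 79.71633911132812
side plate 1157 [-0.10062099  0.27687067] [0.5  0.18 0.03] [0.657 0.24  0.12 ] 0.013597489290971243
side obst 19659 [ 0.2  -0.5   0.06] [ 0.741 -0.123  0.369]
side obst 12711 [ 0.2  -0.29  0.06] [ 0.481 -0.044  0.227]
```

Run:
```python
from h import *
H=np.full((16,18),0.)
for n in ["scene","side"]:
    W=np.load(f"/tmp/{n}.npy").reshape(-1,3); W=W[np.isfinite(W).all(1)]
    for x,y,z in W:
        i=int((x-.2)/.04); j=int((y+.42)//.04)
        if x>=.2 and 0<=i<16 and 0<=j<18 and z<.6: H[i,j]=max(H[i,j],z)
print("y",[round(-.40+.04*j,2) for j in range(18)])
for i in range(16): print(round(.22+.04*i,2),(H[i]*100).round().astype(int))
```

```text
y [-0.4, -0.36, -0.32, -0.28, -0.24, -0.2, -0.16, -0.12, -0.08, -0.04, 0.0, 0.04, 0.08, 0.12, 0.16, 0.2, 0.24, 0.28]
0.22 [ 9  1  0 16 16 19 20  1  1  1  1  1  1  0  1  1  0  0]
0.26 [13  6  1  1  1 23 21 21 21 23  1  1  1  1  0  1  1  0]
0.3 [19 19  1  1  0 23 13 13  0 23  0  1  1  1  0  1  1  0]
0.34 [19 19  1  0  0 23 13 13  0 23  0  9  9  8  1  2  2  0]
0.38 [19 19  1  0  0 23 13 13 13 23  0  9  9  1  0  2  2  1]
0.42 [19 19  1  0  0 23 13 13 13 23  0  1  3  3  3  2  2  1]
0.46 [19 19  1  0  1 22 17 17 17 22  1  5  3  1  3  1  1  0]
0.5 [19 19  1  0  0 15 16 16 15  1  5  5  3  9  8  9 13  0]
0.54 [19 19  0  0 33  1  1  1  1  2  5  5  3  3  3  9 13  0]
0.58 [19 19  1 35 33 31 31 28  1  2  0  1  2  3  3 13 13  1]
0.62 [19 19  1 36 28 31 33 37  2  1  1  1 12 12 12 13 13  0]
0.66 [19 19 30 34 31 32 31 37  1  1  0  1  1  1  1 13  0  1]
0.7 [19 18 31 33 30 33 30 30  5  5  5  2  2  2  0  1  1  1]
0.74 [ 1  1  1  0 32 33  1  1  5  5  5  2  2  2  0  1  0  0]
0.78 [0 0 0 0 1 0 0 1 0 5 5 2 2 2 0 0 0 0]
0.82 [0 0 0 0 0 0 0 0 0 0 0 0 0 0 0 0 0 0]
```

Run:
```python
from h import *
H=np.full((20,15),0.);L=np.full((20,15),.99)
for n in ["scene","side"]:
    W=np.load(f"/tmp/{n}.npy").reshape(-1,3); W=W[np.isfinite(W).all(1)]
    for x,y,z in W:
        i=int((x-.46)//.01); j=int((y+.2)//.01)
        if 0<=i<20 and 0<=j<15 and .05<z<.6: H[i,j]=max(H[i,j],z);L[i,j]=min(L[i,j],z)
print("y(cm)",list(range(-20,-5)))
for i in range(20): print(46+i,(H[i]*100).round().astype(int),(L[i]*100).round().astype(int))
im=cv2.imread("/tmp/side.png");
```

```text
y(cm) [-20, -19, -18, -17, -16, -15, -14, -13, -12, -11, -10, -9, -8, -7, -6]
46 [21 17  0  0  0  0  0  0  0  0  0  0  0  0  0] [13 13 99 99 99 99 99 99 99 99 99 99 99 99 99]
47 [19 17 17 17 17 17 17 16 17 16 16 16 17 16 16] [5 5 5 5 5 5 5 5 5 5 5 5 5 5 5]
48 [10 15 12 13 16 13  0 16  0 13 15  0 15  5  0] [10  6  6  5  8 11 99 11 99  6  6 99  7  5 99]
49 [0 0 0 0 0 0 0 0 0 0 0 0 0 0 0] [99 99 99 99 99 99 99 99 99 99 99 99 99 99 99]
50 [0 0 0 0 0 0 0 0 0 0 0 0 0 0 0] [99 99 99 99 99 99 99 99 99 99 99 99 99 99 99]
51 [0 0 0 0 0 0 0 0 0 0 0 0 0 0 0] [99 99 99 99 99 99 99 99 99 99 99 99 99 99 99]
52 [0 0 0 0 0 0 0 0 0 0 0 0 0 0 0] [99 99 99 99 99 99 99 99 99 99 99 99 99 99 99]
53 [0 0 0 0 0 0 0 0 0 0 0 0 0 0 0] [99 99 99 99 99 99 99 99 99 99 99 99 99 99 99]
54 [0 0 0 0 0 0 0 0 0 0 0 0 0 0 0] [99 99 99 99 99 99 99 99 99 99 99 99 99 99 99]
55 [0 0 0 0 0 0 0 0 0 0 0 0 0 0 0] [99 99 99 99 99 99 99 99 99 99 99 99 99 99 99]
56 [ 0  0  0 29 30 29  0  0  0  0  0  0  0  0  0] [99 99 99 29 28 28 99 99 99 99 99 99 99 99 99]
57 [ 0  0 30 31 30 29 28  0  0  0  0  0  0  0  0] [99 99 27 26 26 26 27 99 99 99 99 99 99 99 99]
58 [16 30 31 31 26 27 27  0  0  0  0  0  0  0  0] [ 5  5  6 25 25 25 26 99 99 99 99 99 99 99 99]
59 [29 31 31 26 25 25 26  0  0  0  0  0  0  0  0] [29  5  5  5 25 25 25 99 99 99 99 99 99 99 99]
60 [30 31 27 26 25 25 26  0  0  0  0  0  0  0  0] [20 19  5  5  5 25 25 99 99 99 99 99 99 99 99]
61 [29 30 27 26 25 33 37 37  0  0  0  0  0  0  0] [15 16 25  5  5 10 25 35 99 99 99 99 99 99 99]
62 [28 30 29 27 26 32 37 37  0  0  0  0  0  0  0] [13 27 26 25  5  5 31 34 99 99 99 99 99 99 99]
63 [15 29 28 27 28 32 37 37  0  0  0  0  0  0  0] [11 13 16 19  5  5 30 35 99 99 99 99 99 99 99]
64 [15 18 22 25 28 31 35 37  0  0  0  0  0  0  0] [10 13 16 20  5  5 30 33 99 99 99 99 99 99 99]
65 [11 16 16  0 15 31 35 36  0  0  0  0  0  0  0] [10 11 14 99  5  5 31 33 99 99 99 99 99 99 99]
```

Run:
```python
from h import *
for n in ["scene","side"]:
    W=np.load(f"/tmp/{n}.npy").reshape(-1,3); W=W[np.isfinite(W).all(1)]
    for z0,z1 in [(.06,.12),(.12,.17),(.17,.3)]:
        P=W[(W[:,0]>.24)&(W[:,0]<.52)&(W[:,1]>-.08)&(W[:,1]<.03)&(W[:,2]>z0)&(W[:,2]<z1)]
        if len(P): print(n,z0,len(P),"y99",[(round(x,2),round(np.percentile(q[:,1],98),3)) for x in np.arange(.26,.5,.04) if len(q:=P[abs(P[:,0]-x)<.02])>5],"xmax",np.percentile(P[:,0],99.5).round(3))
    # mug
    P=W[(W[:,0]>.28)&(W[:,0]<.44)&(W[:,1]>.0)&(W[:,1]<.15)&(W[:,2]>.04)&(W[:,2]<.15)]
    print("mug",P.min(0),P.max(0))
    # tray interior in rack frame
    c,s=np.cos(-.182),np.sin(-.182); d=W[:,:2]-[.5635,.1523]
    R=np.c_[d@[c,s],d@[-s,c],W[:,2]]
    T=R[(R[:,0]>-.1)&(R[:,0]<.04)&(R[:,1]<-.05)&(R[:,1]>-.16)&(R[:,2]<.06)]
    for y in np.arange(-.15,-.05,.006):
        q=T[abs(T[:,1]-y)<.003]; print(round(y,3),len(q),np.percentile(q[:,2],[5,50,97]).round(3), q[q[:,2]>.012][:,0].min(initial=1).round(3),q[q[:,2]>.012][:,0].max(initial=-1).round(3))
```

```text
scene 0.06 3319 y99 [(np.float64(0.26), np.float64(-0.042)), (np.float64(0.3), np.float64(-0.042)), (np.float64(0.34), np.float64(-0.042)), (np.float64(0.38), np.float64(-0.042)), (np.float64(0.42), np.float64(-0.042)), (np.float64(0.46), np.float64(-0.042))] xmax 0.476
scene 0.12 3135 y99 [(np.float64(0.26), np.float64(-0.042)), (np.float64(0.3), np.float64(-0.042)), (np.float64(0.34), np.float64(-0.042)), (np.float64(0.38), np.float64(-0.042)), (np.float64(0.42), np.float64(-0.042)), (np.float64(0.46), np.float64(-0.043))] xmax 0.476
scene 0.17 3656 y99 [(np.float64(0.26), np.float64(-0.042)), (np.float64(0.3), np.float64(-0.042)), (np.float64(0.34), np.float64(-0.042)), (np.float64(0.38), np.float64(-0.042)), (np.float64(0.42), np.float64(-0.042)), (np.float64(0.46), np.float64(-0.042))] xmax 0.471
mug [0.32051722 0.02937701 0.04005574] [0.39164235 0.10118292 0.09119317]
-0.15 103 [0.    0.002 0.004] 1.0 -1.0
-0.144 131 [-0.     0.002  0.047] -0.053 -0.013
-0.138 467 [0.001 0.031 0.05 ] -0.062 -0.001
-0.132 189 [-0.     0.002  0.036] -0.056 -0.007
-0.126 168 [-0.     0.002  0.026]
[... 1493 characters left out ...]
0.058 -0.001
-0.138 355 [-0.002  0.026  0.049] -0.059 0.0
-0.132 172 [-0.003  0.     0.024] -0.044 -0.015
-0.126 174 [-0.002  0.001  0.024] -0.044 -0.014
-0.12 167 [-0.002  0.     0.025] -0.045 -0.016
-0.114 148 [-0.002  0.001  0.025] -0.045 -0.015
-0.108 91 [-0.003  0.001  0.025] -0.067 -0.015
-0.102 294 [-0.001  0.014  0.024] -0.1 0.005
-0.096 182 [-0.001  0.007  0.016] 0.001 0.005
-0.09 164 [-0.001  0.008  0.021] 0.002 0.006
-0.084 167 [-0.001  0.007  0.017] 0.003 0.005
-0.078 155 [-0.001  0.008  0.02 ] 0.003 0.005
-0.072 153 [-0.001  0.008  0.021] 0.001 0.005
-0.066 155 [-0.001  0.007  0.019] 0.002 0.005
-0.06 111 [0.    0.008 0.02 ] 0.003 0.009
-0.054 134 [0.005 0.008 0.02 ] 0.001 0.012
```

```bash
cat >> h.py <<'E'
def rel(*targets):
    s=arm.get_state(); R0=Ro.from_euler('xyz',s["ee_rot"]); p0=np.array(s["eef_pos"])
    for p,rpy in targets:
        R=rpy if isinstance(rpy,Ro) else Ro.from_euler('xyz',rpy)
        print((R0.inv().apply(np.array(p)-p0)*1000).round(1),(R0.inv()*R).as_rotvec().round(3))
O=np.array([.5635,.1523]); YAW=-.182
def rw(x,y): c,s=np.cos(YAW),np.sin(YAW); return [O[0]+c*x-s*y,O[1]+s*x+c*y]
E
python3 - <<'E'
from h import *
d=[np.pi,0,YAW-np.pi/2]
a=arm.get_state(); print(a["t"])
rel(([.267,-.62,.33],a["ee_rot"]),([.38,-.31,.33],d),([.4906,.004,.33],d),([.4906,.004,.11],d),([.4906,.004,.032],d))
E
```

```text
0.9
[ 1.000e-01 -1.000e-01 -1.034e+02] [0. 0. 0.]
[-226.3  239.9 -103.4] [ 0.     0.    -0.982]
[-452.2  484.5 -103.4] [ 0.     0.    -0.982]
[-452.2  484.5  116.6] [ 0.     0.    -0.982]
[-452.2  484.5  194.6] [ 0.     0.    -0.982]
```

```bash
python3 -m jog '[[[0,0,-62,0,0,0,0],[0,0,-103,0,0,0,0],[-226,240,-103,0,0,-0.982,0],[-226,240,-103,0,0,-0.982,0],[-226,240,-103,0,0,-0.982,0],[-226,240,-103,0,0,-0.982,0],[-226,240,-103,0,0,-0.982,0],[-226,240,-103,0,0,-0.982,0],[-452,485,-103,0,0,-0.982,0],[-452,485,-103,0,0,-0.982,0],[-452,485,-103,0,0,-0.982,0],[-452,485,-103,0,0,-0.982,0],[-452,485,-103,0,0,-0.982,0],[-452,485,-103,0,0,-0.982,0],[-452,485,-103,0,0,-0.982,0]]]'
python3 - <<'E'
from h import *
d=[np.pi,0,YAW-np.pi/2]
rel(([.4906,.004,.11],d),([.4906,.004,.032],d))
im,W=cloud("wrist"); cv2.imwrite("pics/w1.png",im)
E
```

```text
t: 2.78
eef_pos: [0.4905, 0.0055, 0.3293]
ee_rot: [3.141, -0.0, -1.75]
force: [-0.2, 0.1, -0.7]
width: 0.0004
gripper_force: 0.0
[  1.3  -0.5 219.3] [ 0.    -0.     0.002]
[  1.3  -0.5 297.3] [ 0.    -0.     0.002]
```

View pics/w1.png

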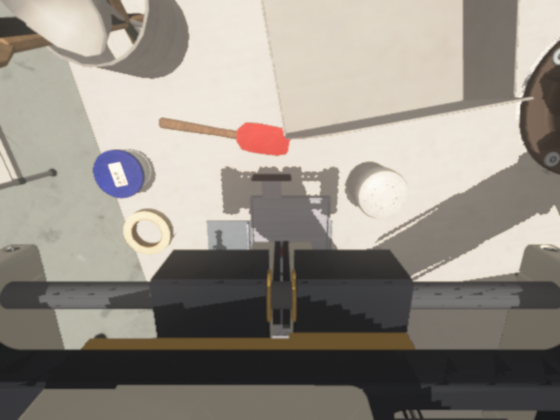

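The wrist picture shows the pull at (271,177), the spatula from (160,122) to the blade at (265,138), the bin's lower edge near (285,135), and the mug at (381,192). The tool is over the tray side, as planned.

```bash
cat > sp.py <<'E'
from h import *
def spat(n):
    im,W=cloud(n); b,g,r=[im[...,i].astype(int) for i in range(3)]
    hsv=cv2.cvtColor(im,cv2.COLOR_BGR2HSV)
    m=(hsv[...,1]>110)&((hsv[...,0]<18)|(hsv[...,0]>170))&(r>60)&(W[...,2]>.003)&(W[...,2]<.03)&(W[...,1]<.03)&(W[...,1]>-.13)&(W[...,0]>.42)&(W[...,0]<.7)
    m=cv2.morphologyEx(m.astype(np.uint8),cv2.MORPH_OPEN,np.ones((3,3)))
    P=W[m>0][:,:2].astype(np.float32)*1000
    red=(m>0)&(r>2.2*g); B=W[red]
    print(len(P),cv2.minAreaRect(P)[:3],"blade",((B.min(0)+B.max(0))/2).round(4),B.min(0).round(3),B.max(0).round(3))
    return im,W
if __name__=="__main__":
    im,W=spat("wrist")
    r=im.max(-1); m=(r<50)&(W[...,2]>.03)&(W[...,2]<.055)&(W[...,1]<.06)&(W[...,1]>0)
    P=W[m]; print(len(P),cv2.minAreaRect(P[:,:2].astype(np.float32)*1000),P.mean(0))
E
python3 sp.py
```

```text
1312 ((513.0045166015625, -37.32034683227539), (44.402191162109375, 81.44690704345703), 71.44558715820312) blade [ 0.513  -0.0366  0.0089] [ 0.476 -0.063  0.005] [ 0.55  -0.01   0.013]
0 ((0.0, 0.0), (0.0, 0.0), 0.0) [nan nan nan]sp.py:14: RuntimeWarning: Mean of empty slice.
  P=W[m]; print(len(P),cv2.minAreaRect(P[:,:2].astype(np.float32)*1000),P.mean(0))
  ret = um.true_divide(
```

```bash
python3 -m jog '[[[1,-0.5,60,0,0,0,0],[1,-0.5,120,0,0,0,0],[1,-0.5,180,0,0,0,0],[1,-0.5,220,0,0,0,0],[1,-0.5,260,0,0,0,0],[1,-0.5,297,0,0,0,0],[1,-0.5,297,0,0,0,0]]]'
```

```text
t: 3.75
eef_pos: [0.4885, 0.0013, 0.0308]
ee_rot: [3.137, -0.003, -1.755]
force: [-0.0, 0.1, 0.3]
width: 0.0007
gripper_force: 0.0
```

```bash
python3 -m jog '[[[-15,0,0,0,0,0,0],[-28,0,0,0,0,0,0],[-38,0,0,0,0,0,0],[-46,0,0,0,0,0,0],[-46,0,0,0,0,0,0]]]'; python3 -m jog '[[[-4,0,0,0,0,0,0],[-4,0,0,0,0,0,0]]]'
python3 - <<'E'
from h import *
p=arm.get_state()["eef_pos"]; d=p[:2]-O; c,s=np.cos(YAW),np.sin(YAW); print(d@[c,s],d@[-s,c])
E
```

```text
t: 4.38
eef_pos: [0.4994, 0.0496, 0.0329]
ee_rot: [-3.141, 0.001, -1.752]
force: [-0.5, -0.4, 0.1]
width: 0.0007
gripper_force: 0.0
t: 4.62
eef_pos: [0.4997, 0.0526, 0.0325]
ee_rot: [-3.142, 0.0, -1.753]
force: [0.4, -0.3, 0.5]
width: 0.0004
gripper_force: 0.0
-0.04473146561375145 -0.10961186437801018
```

```bash
for i in 1 2; do python3 -m jog '[[[-4,0,0,0,0,0,0],[-4,0,0,0,0,0,0]]]'|egrep 'pos|force:'; done
python3 - <<'E'
from h import *
im,W=cloud("side"); cv2.imwrite("pics/s2.png",cv2.resize(im[120:320,200:460],None,fx=3,fy=3))
E
```

```text
eef_pos: [0.5004, 0.0565, 0.0325]
force: [0.4, -0.0, -0.6]
gripper_force: 0.0
eef_pos: [0.5012, 0.0606, 0.0325]
force: [0.5, 0.2, 0.1]
gripper_force: 0.0
```

View pics/s2.png

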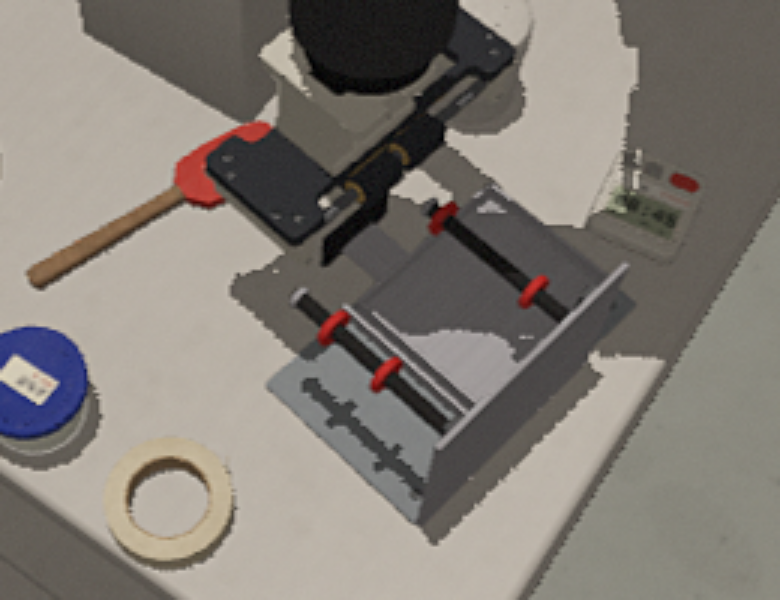

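The picture shows the pull at (345,235) following the fingers. The tray's front edge is now close to the bar ends at (300,297) and (430,205), and the spatula hasn't moved. I'll keep pushing until the stop.

```bash
for i in 1 2 3; do python3 -m jog '[[[-3,0,0,0,0,0,0],[-3,0,0,0,0,0,0]]]'|egrep 'pos|force:'; done
```

```text
eef_pos: [0.5015, 0.0631, 0.0325]
force: [0.2, -3.4, 1.1]
gripper_force: 1.5
eef_pos: [0.5014, 0.0633, 0.0326]
force: [5.3, -19.7, 3.1]
gripper_force: 9.0
eef_pos: [0.5013, 0.0636, 0.0326]
force: [8.8, -35.5, 4.9]
gripper_force: 16.3
```

```bash
python3 -m jog '[[[12,0,0,0,0,0,0],[25,0,0,0,0,0,0],[25,0,-60,0,0,0,0],[25,0,-120,0,0,0,0],[25,0,-180,0,0,0,40],[25,0,-240,0,0,0,40],[25,0,-240,0,0,0,40]]]'
python3 - <<'E'
from h import *
d=[np.pi,0,-.325]
rel(([.575,.0,.27],d),([.575,.0,.035],d),([.5695,-.0555,.035],d),([.5695,-.0555,.004],d))
im,W=cloud("side"); cv2.imwrite("pics/s3.png",cv2.resize(im[120:320,200:460],None,fx=3,fy=3))
from sp import spat; spat("side"); spat("scene")
E
```

```text
t: 6.8
eef_pos: [0.5005, 0.0456, 0.278]
ee_rot: [-3.133, 0.006, -1.752]
force: [0.0, 0.4, -1.0]
width: 0.0249
gripper_force: 0.0
[ 31.5 -81.4   8.6] [-1.100e-02 -1.000e-03 -1.427e+00]
[ 32.8 -79.4 243.5] [-1.100e-02 -1.000e-03 -1.427e+00]
[ 88.4 -84.  243.3] [-1.100e-02 -1.000e-03 -1.427e+00]
[ 88.6 -83.7 274.3] [-1.100e-02 -1.000e-03 -1.427e+00]
872 ((563.3193359375, -49.44859313964844), (45.965633392333984, 188.8115234375), 74.72088623046875) blade [ 0.512  -0.035   0.0082] [ 0.47  -0.063  0.003] [ 0.554 -0.007  0.013]
853 ((563.8135986328125, -52.43013000488281), (46.309974670410156, 194.9084014892578), 70.81044006347656) blade [ 0.5101 -0.0331  0.01  ] [ 0.469 -0.061  0.004] [ 0.551 -0.005  0.016]
```

View pics/s3.png

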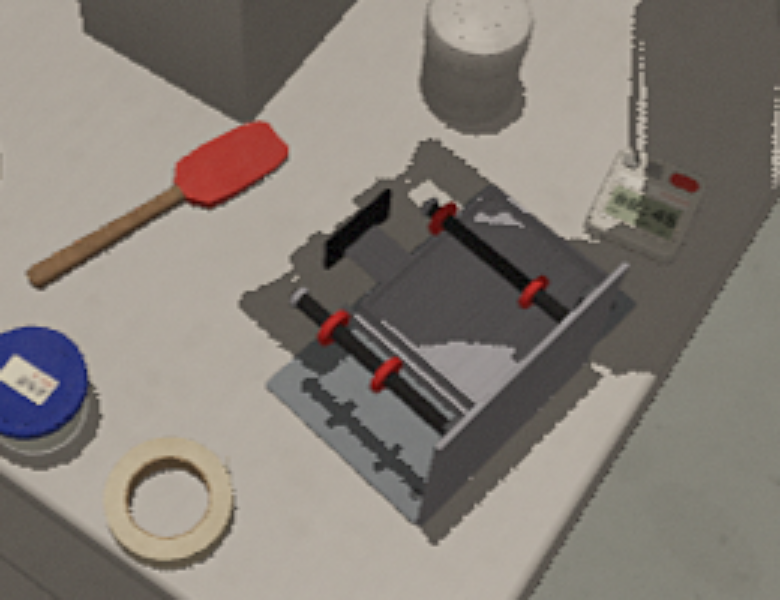

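The picture shows the pull standing free at (358,228), with the tray in under the bars. The spatula is untouched, from (35,275) to its blade at (235,160). Next is the grasp.

```bash
python3 -m jog '[[[31,-81,8,0,0,-0.18,44],[31,-81,8,0,0,-0.36,44],[31,-81,8,0,0,-0.54,44],[31,-81,8,0,0,-0.72,44],[31,-81,8,0,0,-0.9,44],[31,-81,8,0,0,-1.08,44],[31,-81,8,0,0,-1.26,44],[31,-81,8,-0.011,0,-1.427,44],[31,-81,8,-0.011,0,-1.427,44],[31,-81,8,-0.011,0,-1.427,44]]]'
python3 - <<'E'
from h import *
d=[np.pi,0,-.325]
rel(([.575,.0,.035],d),([.5695,-.0555,.035],d),([.5695,-.0555,.004],d))
from sp import spat; im,W=spat("wrist"); cv2.imwrite("pics/w3.png",im)
E
```

```text
t: 8.2
eef_pos: [0.5719, -0.0006, 0.2635]
ee_rot: [3.133, 0.008, -0.329]
force: [0.0, -0.0, -1.2]
width: 0.0441
gripper_force: 0.0
[  4.6  -3.5 228.5] [ 0.008  0.008 -0.004]
[ 17.3  50.8 228.8] [ 0.008  0.008 -0.004]
[ 17.6  50.5 259.8] [ 0.008  0.008 -0.004]
1515 ((513.46875, -36.597232818603516), (43.73216247558594, 81.89358520507812), 69.62254333496094) blade [ 0.5109 -0.0364  0.0087] [ 0.473 -0.063  0.005] [ 0.549 -0.01   0.013]
```

View pics/w3.png

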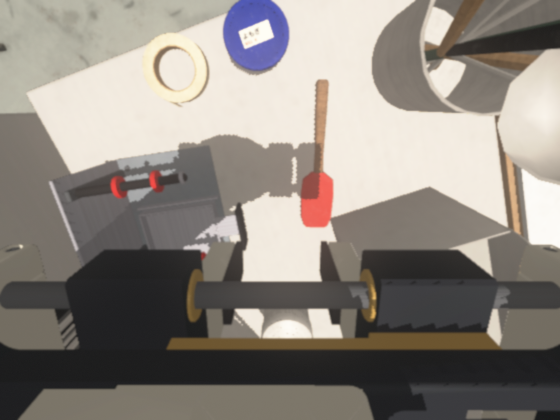

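The wrist picture shows the handle's end at (322,82), the neck at (319,172) and the blade tip at (317,226). The tape and tub are well clear on the left.

Run:
```python
from h import *
p=camera_params("wrist"); K=np.array(p["mtx"]);R=np.array(p["R"]);t=np.array(p["t"]);C=-R.T@t
Q=[]
for uv in [(322,82),(321,110),(320,140),(319,168),(317,226)]:
    r=R.T@np.linalg.inv(K)@[*uv,1]; q=C+r*(.011-C[2])/r[2]; Q.append(q); print(uv,q.round(4))
d=Q[-1]-Q[0]; print(np.hypot(*d[:2]),np.degrees(np.arctan2(d[1],d[0])),(Q[0]+Q[-1])/2)
```

```text
(322, 82) [ 0.6609 -0.0882  0.011 ]
(321, 110) [ 0.629  -0.0774  0.011 ]
(320, 140) [ 0.5929 -0.0653  0.011 ]
(319, 168) [ 0.5572 -0.0532  0.011 ]
(317, 226) [ 0.4763 -0.026   0.011 ]
0.19481612757664699 161.3556955157139 [ 0.56862504 -0.05710055  0.011     ]
```

```bash
python3 -m jog '[[[5,-3,60,0.008,0.008,-0.004,44],[5,-3,120,0.008,0.008,-0.004,44],[5,-3,180,0.008,0.008,-0.004,44],[5,-3,228,0.008,0.008,-0.004,44],[5,-3,228,0.008,0.008,-0.004,44],[11,24,228,0.008,0.008,-0.004,44],[17,51,228,0.008,0.008,-0.004,44],[17,51,228,0.008,0.008,-0.004,44],[17,51,245,0.008,0.008,-0.004,44],[17,51,259,0.008,0.008,-0.004,44],[17,51,259,0.008,0.008,-0.004,44],[17,51,259,0.008,0.008,-0.004,30]]]'
python3 -m jog '[[[0,0,0,0,0,0,5],[0,0,0,0,0,0,5],[0,0,0,0,0,0,5],[0,0,0,0,0,0,5],[0,0,0,0,0,0,5],[0,0,0,0,0,0,5]]]' 25
```

```text
t: 9.75
eef_pos: [0.5703, -0.0553, 0.0064]
ee_rot: [-3.141, -0.002, -0.321]
force: [-0.1, 0.1, -0.4]
width: 0.0385
gripper_force: 0.0
t: 10.5
eef_pos: [0.5699, -0.0556, 0.0061]
ee_rot: [-3.141, -0.002, -0.322]
force: [-1.8, 0.5, 5.0]
width: 0.0154
gripper_force: 25.0
```

```bash
python3 -m jog '[[[0,0,0,0,0,0,26],[0,0,0,0,0,0,26],[0,0,3,0,0,0,26],[0,0,3,0,0,0,26],[0,0,3,0,0,0,5],[0,0,3,0,0,0,5],[0,0,3,0,0,0,5],[0,0,3,0,0,0,5]]]' 25
python3 -m jog '[[[0,0,-12,0,0,0,5],[0,0,-25,0,0,0,5],[0,0,-25,0,0,0,5]]]'
python3 - <<'E'
from h import *
from sp import spat
im,W=cloud("side"); cv2.imwrite("pics/s4.png",cv2.resize(im[120:320,200:460],None,fx=3,fy=3))
E
```

```text
t: 11.5
eef_pos: [0.5698, -0.0556, 0.0029]
ee_rot: [-3.141, -0.001, -0.322]
force: [0.9, 0.9, -0.5]
width: 0.0156
gripper_force: 25.0
t: 11.88
eef_pos: [0.5707, -0.0555, 0.0297]
ee_rot: [-3.14, -0.004, -0.321]
force: [0.2, 0.0, -0.6]
width: 0.0158
gripper_force: 25.0
```

View pics/s4.png

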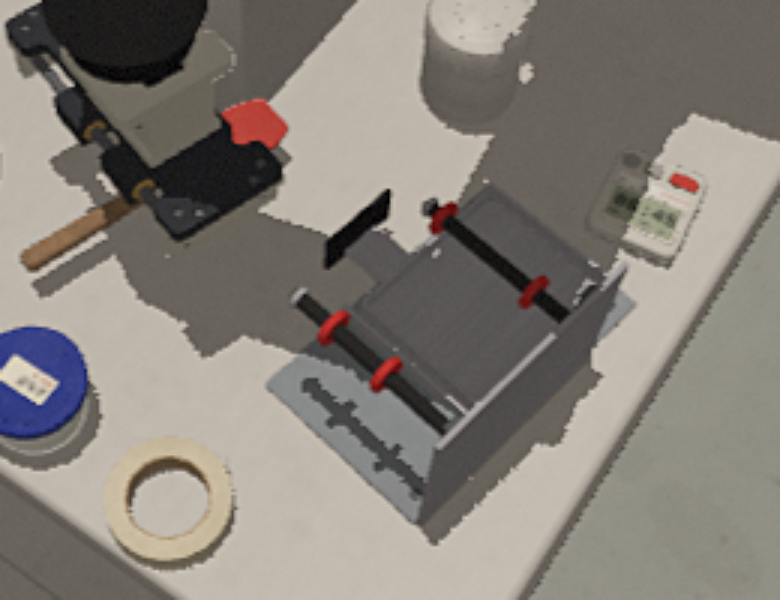

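The picture shows the spatula held level, blade at (255,125) and handle end at (30,255). The tray is still home and the tub and tape are in place.

Run:
```python
from h import *
s=arm.get_state()["ee_rot"]
d=[np.pi,-.264,YAW]; R=Ro.from_euler('xyz',d); off=R.apply([0,0,.0025])
c=np.array([*rw(.005,0),.1015])+off
rel(([.575,-.005,.03],s),([.575,0,.2],s),(c+[0,0,.1],d),(c+[0,0,.045],d))
```

```text
[-11.4 -49.5  -1.1] [0. 0. 0.]
[ -12.5  -54.5 -171.1] [0. 0. 0.]
[ -66.  -196.1 -170.1] [ 0.017  0.261 -0.139]
[ -66.1 -196.  -115.1] [ 0.017  0.261 -0.139]
```

```bash
python3 -m jog '[[[-6,-25,0,0,0,0,5],[-11,-50,-1,0,0,0,5],[-12,-53,-40,0,0,0,5],[-12,-54,-90,0,0,0,5],[-12,-54,-140,0,0,0,5],[-12,-54,-171,0,0,0,5],[-30,-100,-171,0.006,0.09,-0.05,5],[-48,-145,-170,0.012,0.18,-0.1,5],[-66,-196,-170,0.017,0.261,-0.139,5],[-66,-196,-170,0.017,0.261,-0.139,5],[-66,-196,-140,0.017,0.261,-0.139,5],[-66,-196,-115,0.017,0.261,-0.139,5],[-66,-196,-115,0.017,0.261,-0.139,5]]]'
python3 - <<'E'
from h import *
for n in ["side","scene"]:
    im,W=cloud(n); cv2.imwrite(f"pics/{n}5.png",cv2.resize(im[120:320,200:460],None,fx=3,fy=3) if n=="side" else cv2.resize(im[170:340,180:400],None,fx=3.5,fy=3.5))
d=[np.pi,-.264,YAW]; R=Ro.from_euler('xyz',d); off=R.apply([0,0,.0025])
c=np.array([*rw(.005,0),.1015])+off
rel((c+[0,0,.01],d),(c+[0,0,.0],d))
E
```

```text
t: 13.55
eef_pos: [0.5678, 0.1494, 0.1408]
ee_rot: [3.137, -0.259, -0.182]
force: [-0.7, -0.6, -0.0]
width: 0.0157
gripper_force: 25.0
[-9.3 -0.6 33. ] [ 0.002  0.001 -0.   ]
[-11.9  -0.6  42.6] [ 0.002  0.001 -0.   ]
```

View pics/side5.png

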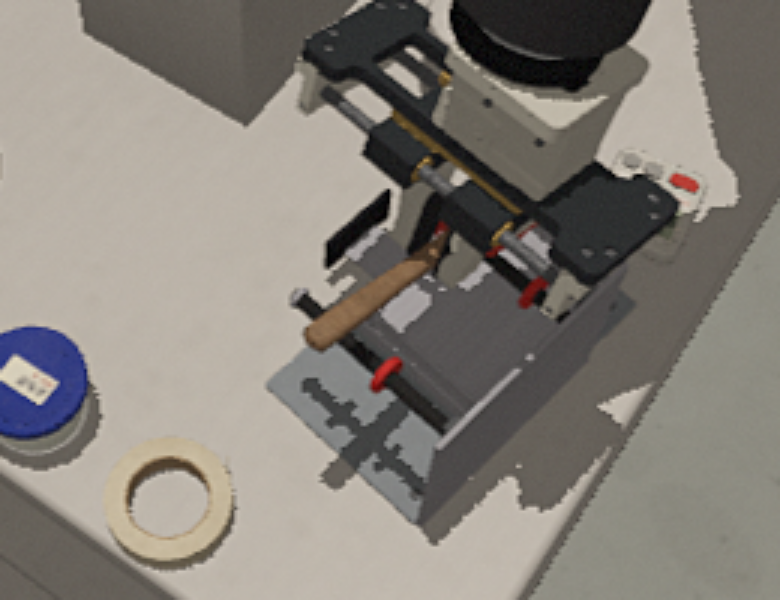

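View pics/scene5.png

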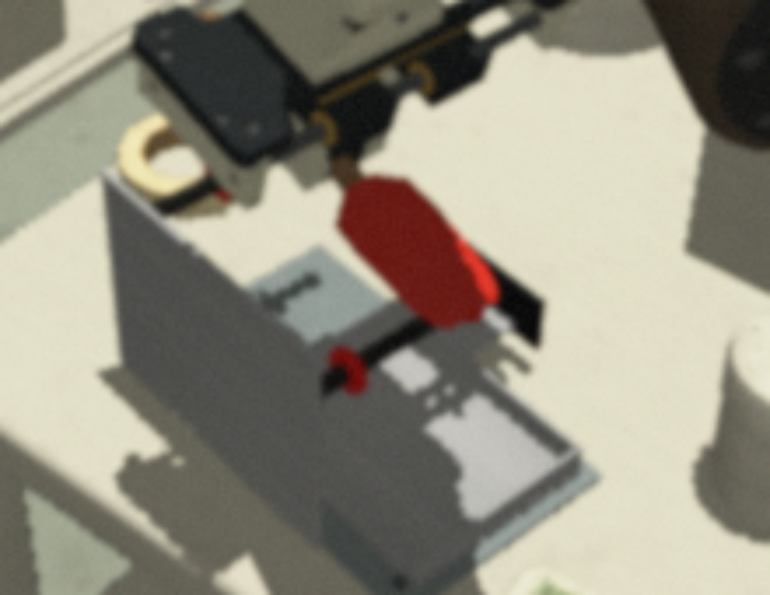

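Both pictures show the spatula sloping over the bars. The handle end at (320,330) in the side view lies over the high bar's lane, and the blade at (420,250) in the scene view is over the low bar. I'll check the sideways position by numbers.

```bash
cat > ck.py <<'E'
from h import *
import scipy.ndimage as nd
c,s=np.cos(YAW),np.sin(YAW)
for n in ["side","scene"]:
    im,W=cloud(n); hsv=cv2.cvtColor(im,cv2.COLOR_BGR2HSV)
    d=W[...,:2]-O; R=np.stack([d@[c,s],d@[-s,c],W[...,2]],-1)
    box=(abs(R[...,0])<.16)&(abs(R[...,1])<.07)&(R[...,2]>.06)&(R[...,2]<.2)
    hot=(hsv[...,1]>110)&((hsv[...,0]<18)|(hsv[...,0]>170))&(hsv[...,2]>50)&box
    red=hot&((hsv[...,0]<4)|(hsv[...,0]>170)); wood=hot&~red
    for nm,m in [("red",red),("wood",wood)]:
        L,k=nd.label(m)
        for i in range(1,k+1):
            P=R[L==i]
            if len(P)>12: print(n,nm,len(P),np.median(P,0).round(4),np.percentile(P,4,0).round(3),np.percentile(P,96,0).round(3))
    P=R[wood]
    for x in np.arange(.03,.12,.02):
        q=P[abs(P[:,0]-x)<.01]
        if len(q)>5: print(n,"handle x",round(x,2),"y",q[:,1].min().round(4),q[:,1].max().round(4),"ztop",np.median(q[:,2]).round(4))
E
python3 ck.py
```

```text
side red 48 [-0.0493  0.0373  0.0813] [-0.062  0.034  0.071] [-0.042  0.039  0.088]
side red 60 [0.0639 0.0216 0.1134] [0.051 0.018 0.099] [0.071 0.023 0.118]
side wood 303 [0.0502 0.0013 0.1626] [ 0.004 -0.006  0.15 ] [0.086 0.007 0.172]
side wood 28 [0.0983 0.0034 0.1738] [ 0.094 -0.006  0.171] [0.101 0.006 0.176]
side handle x 0.03 y -0.0054 0.0059 ztop 0.1566
side handle x 0.05 y -0.0074 0.0068 ztop 0.163
side handle x 0.07 y -0.0303 0.0068 ztop 0.1675
side handle x 0.09 y -0.0071 0.0069 ztop 0.1721
side handle x 0.11 y -0.0038 0.0046 ztop 0.1738
scene red 1066 [-0.0599  0.0022  0.1334] [-0.091 -0.018  0.122] [-0.026  0.021  0.145]
scene red 96 [-0.0582  0.038   0.0815] [-0.065  0.034  0.068] [-0.045  0.04   0.088]
scene wood 58 [-0.0124  0.0013  0.1478] [-0.022 -0.01   0.145] [-0.004  0.007  0.151]
scene handle x 0.05 y 0.021 0.0254 ztop 0.101
```

```bash
python3 -m jog '[[[-4,-1,15,0,0,0,5],[-8,-1,28,0,0,0,5],[-10,-1,36,0.002,0.001,0,5],[-10,-1,36,0.002,0.001,0,5]]]'|egrep 'pos|force:'; for i in 1 2 3; do python3 -m jog '[[[-0.5,0,1.9,0,0,0,5],[-0.5,0,1.9,0,0,0,5]]]'|egrep 't:|pos|force:'; done
```

```text
eef_pos: [0.5689, 0.1519, 0.1056]
force: [1.2, 0.3, 0.3]
gripper_force: 25.0
t: 14.5
eef_pos: [0.5691, 0.1523, 0.1039]
ee_rot: [-3.14, -0.264, -0.182]
force: [0.3, 0.0, -0.1]
gripper_force: 25.0
t: 14.75
eef_pos: [0.5688, 0.1521, 0.1015]
ee_rot: [-3.141, -0.264, -0.182]
force: [0.6, 0.4, -0.6]
gripper_force: 25.0
t: 15.0
eef_pos: [0.5687, 0.1521, 0.0994]
ee_rot: [-3.141, -0.263, -0.182]
force: [0.4, -0.4, -0.4]
gripper_force: 25.0
```

```bash
for i in 1 2 ; do python3 -m jog '[[[-0.25,0,1,0,0,0,5],[-0.25,0,1,0,0,0,5]]]'|egrep 'pos|force:'; done
```

```text
eef_pos: [0.5689, 0.1522, 0.0986]
force: [-0.0, 0.6, -0.7]
gripper_force: 25.0
eef_pos: [0.569, 0.1523, 0.0978]
force: [-0.6, -0.0, 3.2]
gripper_force: 25.0
```

```bash
python3 -m jog '[[[-0.1,0,0.5,0,0,0,5],[-0.1,0,0.5,0,0,0,5]]]' 4|egrep 'pos|force:'; python3 -m jog '[[[0,0,0,0,0,0,16],[0,0,0,0,0,0,18],[0,0,0,0,0,0,22],[0,0,0,0,0,0,28],[0,0,0,0,0,0,34],[0,0,0,0,0,0,36],[0,0,0,0,0,0,36]]]'; python3 ck.py
```

```text
eef_pos: [0.5692, 0.1523, 0.0974]
force: [-2.1, -0.6, 5.0]
gripper_force: 4.0
t: 16.62
eef_pos: [0.5689, 0.1522, 0.097]
ee_rot: [-3.141, -0.264, -0.182]
force: [0.9, -0.5, 0.5]
width: 0.0358
gripper_force: 0.0
side red 16 [-0.0493 -0.0361  0.0847] [-0.053 -0.039  0.08 ] [-0.045 -0.034  0.087]
side red 27 [-0.0445 -0.0151  0.0902] [-0.049 -0.019  0.087] [0.004 0.021 0.186]
side red 37 [-0.0207 -0.0088  0.0975] [-0.026 -0.017  0.094] [0.021 0.023 0.187]
side red 18 [-0.049   0.0376  0.085 ] [-0.055  0.035  0.078] [-0.03   0.048  0.124]
side red 60 [ 0.0643 -0.0192  0.1142] [ 0.052 -0.023  0.101] [ 0.072 -0.018  0.118]
side red 59 [0.0631 0.0217 0.1133] [0.051 0.018 0.1  ] [0.071 0.023 0.118]
side wood 336 [0.0485 0.0023 0.1176] [-0.007 -0.004  0.102] [0.097 0.008 0.13 ]
side handle x 0.03 y -0.0037 0.0073 ztop 0.1124
side handle x 0.05 y -0.0056 0.0079 ztop 0.1181
side handle x 0.07 y -0.0058 0.0229 ztop 0.1237
side handle x 0.09 y -0.0047 0.0089 ztop 0.1289
scene red 1143 [-0.0592  0.0023  0.0859] [-0.091 -0.035  0.075] [-0.025  0.023  0.099]
scene red 97 [-0.0585  0.0383  0.0813] [-0.065  0.033  0.069] [-0.046  0.04   0.089]
scene wood 34 [0.089  0.0047 0.1324] [ 0.018 -0.002  0.129] [0.092 0.051 0.194]
scene wood 41 [-0.0144  0.0032  0.1013] [-0.024 -0.01   0.099] [-0.008  0.007  0.105]
scene handle x 0.09 y -0.0028 0.0086 ztop 0.1319
```

```bash
python3 -m jog '[[[0,0,-10,0,0,0,36],[0,0,-30,0,0,0,36],[0,0,-70,0,0,0,36],[0,0,-120,0,0,0,36],[0,0,-160,0,0,0,36],[0,0,-160,0,0,0,36],[0,0,-160,0,0,0,36]]]'|egrep 't:|pos|force:'; python3 ck.py|grep -v "side red"
python3 - <<'E'
from h import *
im,W=cloud("side"); cv2.imwrite("pics/s6.png",cv2.resize(im[120:320,200:460],None,fx=3,fy=3))
E
```

```text
t: 17.6
eef_pos: [0.5274, 0.1596, 0.2516]
ee_rot: [-3.14, -0.264, -0.182]
force: [0.1, -0.7, -0.6]
gripper_force: 0.0
side wood 368 [0.049  0.0023 0.118 ] [-0.008 -0.004  0.101] [0.097 0.008 0.131]
side handle x 0.03 y -0.0035 0.0071 ztop 0.1129
side handle x 0.05 y -0.018 0.0081 ztop 0.1186
side handle x 0.07 y -0.006 0.0222 ztop 0.1236
side handle x 0.09 y -0.0049 0.0089 ztop 0.1289
scene red 63 [ 0.0563 -0.0191  0.114 ] [ 0.05  -0.029  0.105] [ 0.064 -0.017  0.119]
scene red 57 [0.0545 0.0219 0.1125] [0.05  0.015 0.104] [0.062 0.024 0.119]
scene red 1088 [-0.0588  0.0024  0.0864] [-0.091 -0.034  0.075] [-0.025  0.023  0.098]
scene red 82 [-0.0585  0.038   0.0812] [-0.065  0.034  0.068] [-0.047  0.039  0.088]
scene wood 440 [0.0445 0.0032 0.1174] [-0.016 -0.006  0.1  ] [0.088 0.008 0.132]
scene handle x 0.03 y -0.004 0.0075 ztop 0.1143
scene handle x 0.05 y -0.029 0.0226 ztop 0.119
scene handle x 0.07 y -0.0198 0.0263 ztop 0.125
scene handle x 0.09 y -0.004 0.009 ztop 0.1309
```

View pics/s6.png

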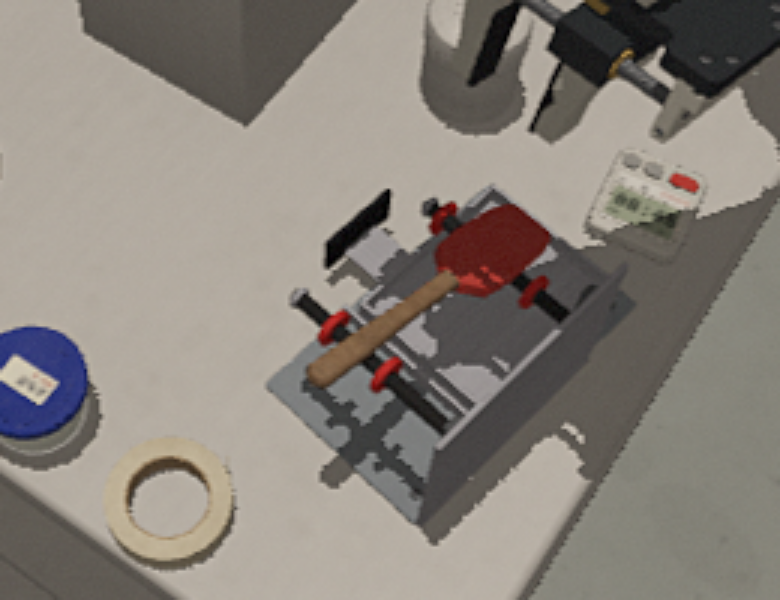

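The spatula lies across both bars between the collars, with the blade at (495,250) on the low bar and the handle at (355,345) on the high one. The tray is home, the bystanders are untouched and the gripper is clear.

```bash
python3 -c "
from station import arm
print(arm.job_done())"
```

```text
the job is handed in; nothing more can be done
None
```

The drip tray is pushed home to its stop, the red spatula lies at rest across both bars with its blade on the low one, the tub and tape haven't moved, and the job is handed in; no verdict was returned.

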